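# Tip the shoe mirror up on its ledge and block its foot

### The arm

A 7-joint arm with a two-finger parallel gripper is mounted at the origin on the work surface. World frame = base frame: x ahead of the robot, y to its left, z up, the work surface at z = 0. Lengths are in mm, angles in rad, forces in N, time in s.
With the tool pointing down it reaches from about 425 to 875 mm from the base axis. Payload 9.9 kg.
Tool frame: the origin (TCP) lies on the centre line of the jaws, within the pads' length; the fingertips stand 11 mm ahead of it and the grasp point (between the pads) lies 8 mm behind it; z points along the fingers, y is the line along which they close (so a half turn about z gives the same grasp; the last joint's range is limited). The gripper opens to 85 mm and grips with 20 to 120 N. Pads are 22 mm wide; open, the fingers measure 114 mm over their backs; the gripper's body (76 mm by 85 mm) begins 54 mm behind the grasp point. The pads swing forward as they close: fully open they stand 13 mm farther back than shut.
Start: joints at [-1.365, 0.576, 0.025, 1.437, -0.015, 1.129, -0.057], TCP at [192.881, 646.859, 242.289] pointing down, gripper open.
Joint ranges: [-2.76, 2.76], [-0.34, 2.15], [-1.52, 1.57], [0.19, 2.46], [-1.09, 4.23], [0.17, 1.99], [-2.82, 2.82]. Speed limits (rad/s): [2.22, 2.22, 3.01, 3.01, 3.14, 3.14, 3.14].

### API

Orientations are given as a unit quaternion [w, x, y, z].
In Python, from rig import env gives the robot as it stands.
- The arm moves only by the tool move_arm, never from a script. Its argument "targets" is a list of rows, each a list of 7 numbers: the shift along the world's x, y, z in cm, then the turn, a rotation vector about the world's x, y, z in degrees, then the closure, from 0 (fully open) to 1 (shut). A call has 1 to 20 rows; each row is the pose to reach, as a shift and turn from the pose commanded when the call began; what a row does not reach only later rows make up. A row lasts 1/12 s, in which the tool goes at most 41.7 mm and 7.16 degrees, less where a joint would pass 70% of its speed; a pose out of reach is approached as far as the arm can. A call with a gripper value outside its range is refused whole. The fingers move at their own pace and stop on an object; "newtons" is the grip in N (left out, the last holds). Time passes only in rows, so rows that repeat a pose let the fingers close. It gives the time, the measured TCP pose, the force, the opening and the grip force at its end, in the units of the state.
- env.sense(): the state, without advancing time (a new reading comes with each control period).
- env.get_image(name): name is "scene" or "side" or "wrist"; returns the picture (480x640x3 uint8, blue, green, red); there is no depth.
- env.camera_model(name): a dict with "K" (3x3 intrinsics, pixels), "rvec" (rotation vector, rad) and "tvec" (3), from world to camera coordinates, as OpenCV has them. Camera axes: x right, y down, z forward; pixel columns grow to the right and rows downward; lengths in mm; the calibration is good to about 2 mm. A picture is of the moment at which its call begins: read the wrist's pose just before it. camera_model takes no time and is no camera call; for the wrist camera it gives the pose at the moment of the call.
- env.hand_in(): hands the job in; it is judged then, once.
Trained networks look in the newest picture that a camera, given by its name, has taken for a name from the list of things; names that differ only in an ending like _2 or _b are one class to them, and where a whole thing is asked for, a point or a joint stands for the part that bears it (a point fixed in the world has none). Each returns a list of dicts, best first, with "p" (0 to 1); they miss things now and then, are a little off and sometimes report something else, mostly with a low value. They report only what shows in the picture. A call takes as long as a camera call. They do not tell look-alikes from the thing itself.
- env.silhouettes(camera, query): "pixels" (480x640 bool, what is visible of it) and "bbox" ([left, top, right, bottom] in pixels, round what is visible of it).
- env.landmark_of(camera, query): "centre" ([column, row] in pixels: a listed point, or the origin of a listed thing).
The state is a dict: "clock": time; "joint_pos": joint angles; "dq": joint speeds; "tau": joint torques, N m; "eef_pos": TCP position; "orientation": TCP orientation; "force": force on the tool from outside, world axes, zero at the start; "wrist_torque": the same for the moment, N m; "opening": finger opening in mm; "grip_force": force on a finger pad.
Only numpy, scipy, OpenCV 4.12 (cv2) and the standard library are available. Lean on these libraries where they do the work, as an engineer would, in place of code of your own. Each camera call takes 0.05 s, during which the arm holds its last target. There are 200 camera calls.

### The job

The small shoe mirror is lying face down on the bamboo ledge. Without lifting it off the ledge, push its long edge up against the ledge's back board and tip it up so that it stands on that edge, leaning back flat against the board with its glass facing out. Then stand the caddy upright on the ledge in front of the middle of the mirror, nearly touching its foot so that it cannot slide, and leave the bowl and the shoe trees where they are.

Things in the scene. Friction and masses are not known exactly. Their poses are not given: they have to be found in the camera images.
- ledge: Fixed bamboo ledge, 240 mm wide (y). Origin on the table under its middle; x points from its open front to its back board, z up. Its level top board, 16 mm thick, top at z = 60 mm, runs from x = -55 mm to 85 mm on two cheeks 14 mm thick centred at y = -110 and 110 mm that begin at x = -47 mm; open below between them. The back board is on the robot's left; the open front faces right.
- ledge_root (a point): Middle of the line where the front face of the ledge's back board (the fence) meets the ledge top: ledge frame x = 50, y = 0, z = 60 mm. The back board is 240 mm wide, 12 mm thick, leans back 10 degrees from vertical and rises 115 mm along its slope.
- ledge_front (a point): Middle of the front edge of the ledge top: ledge frame x = -55, y = 0, z = 60 mm.
- mirror: Loose shoe mirror, dark wooden frame 140 (x) by 180 (y) by 14 mm (z), 0.4 kg, glass on its -z face, plywood back. Origin at the centre of the glass face. Starts glass down on the ledge, its +x long edge 11 to 25 mm short of the back board and up to 6 degrees askew, its -x edge jutting 45 to 60 mm beyond the ledge front in free air (35 mm when pushed home flat).
- mirror_foot (a point): Middle of the mirror's +x long edge face (mirror frame x = 70, y = 0, z = 7 mm): the edge that becomes its foot.
- caddy: Loose closed red plastic caddy, a round jar 56 mm in diameter and 60 mm tall with a twist cap 46 mm in diameter and 18 mm tall on top (78 mm in all), about 0.15 kg. Origin at the centre of its underside, z up. It stands on the table to the left or right of the ledge.
- bowl: Bystander: loose grey ceramic bowl, 110 mm in diameter, 50 mm tall, on the other side of the ledge. Origin at the centre of its underside.
- shoe_tree_a: Bystander: loose wooden shoe tree about 240 mm long (its x), 62 mm wide, 71 mm tall, lying on the table to the left of the ledge. Origin under its middle.
- shoe_tree_b: Bystander: the second, identical shoe tree, to the right of the ledge.
Things that resemble listed ones, but are neither listed nor needed, are in the scene too. Of the things like the mirror, leave any that is pink; of the rest the smaller one is meant. There is more than one size of the caddy; the job needs the larger.

How it is judged (in metres and radians):
On the way:
1. the mirror stands on its long edge, leaning back on the back board (angle between mirror's own z axis and vertical between 1.64 and 1.88 rad and x of mirror_foot in the frame of ledge above 0.028 m and z of mirror_foot in the frame of ledge below 0.068 m), for 0.3 s.
At the end, for the whole second after the job is handed in: Mirror on its foot edge within 15 mm of the back board's root, glass outward, leaning back 4 to 17 deg, square within 7 deg; caddy upright on the ledge, at most 20 mm from the mirror's foot and within 40 mm of its middle; all released and at rest, bowl and shoe trees within 30 mm of their start (all of step 1 and angle between the y axis of mirror and the y axis of ledge, either way round below 0.12 rad and z of mirror_foot in the frame of ledge above 0.054 m and x of caddy in the frame of ledge between -0.012 and 0.03 m and y of caddy in the frame of mirror between -0.04 and 0.04 m and z of caddy in the frame of ledge between 0.055 and 0.065 m and angle between caddy's own z axis and vertical below 0.1 rad and linear speed of each of mirror, caddy below 0.02 m/s); the robot touches nothing.
It fails at once if the mirror's foot edge is lifted more than 30 mm off the ledge, or the mirror drops off the ledge (z of mirror_foot in the frame of ledge above 0.097 m or height (world z) of mirror below 0.045 m).
It fails at once if the bowl or a shoe tree is moved more than 30 mm (distance of any of bowl, shoe_tree_a, shoe_tree_b from where it was at the start of the episode above 0.03 m).
It fails at once if the caddy is tipped over (angle between caddy's own z axis and vertical above 0.8 rad).
It also fails if it takes over 67 s, if anything falls off the work surface, if the arm or the gripper's body presses on something with over 40 N, if the wrist force passes 120 N, or if a joint passes its speed limit or range.

## Working session

There is one attempt and no reset: what is moved stays moved. The work goes in short steps, Python scripts to look and compute and a tool call to move; the robot and the scene stay as the last step left them, time stands still between calls to the robot, and variables do not carry over. Pictures are saved under pics/ and viewed, at most 10 in all, crops included, and the job is handed in when it is done.

Besides the shell and the picture viewer there is one more tool, called after "Request:" as name(argument=value, ...), one argument or row to a line, values as JSON. move_arm: Moves the arm, as the interface text tells. Its arguments: {"type":"object","properties":{"targets":{"type":"array","items":{"type":"array","items":{"type":"number"}}},"newtons":{"type":"number"}},"required":["targets"]}

```bash
mkdir -p pics; ls
cat > h.py <<'E'
import numpy as np, cv2
from rig import env
def cam(n):
    m=env.camera_model(n); K=np.array(m["K"],float); R=cv2.Rodrigues(np.array(m["rvec"],float))[0]; t=np.array(m["tvec"],float).ravel()
    return K,R,t
def onz(n,px,z,c=None):
    K,R,t=c or cam(n); d=R.T@np.linalg.inv(K)@np.array([px[0],px[1],1.]); o=-R.T@t
    return o+d*(z-o[2])/d[2]
def proj(n,P,c=None):
    K,R,t=c or cam(n); q=K@(R@np.array(P,float)+t); return q[:2]/q[2]
E
python3 - <<'E'
from h import *
a=env.get_image("scene");b=env.get_image("side")
cv2.imwrite("pics/scene.png",a);cv2.imwrite("pics/side.png",b)
for n in("scene","side"):
    K,R,t=cam(n);print(n,"pos",(-R.T@t).round(0),"dir",R[2].round(2),"f",K[0,0])
    for q in("ledge","mirror","caddy","bowl","shoe_tree_a"):
        print(n,q,[(s["bbox"],round(s["p"],2)) for s in env.silhouettes(n,q)])
    for q in("ledge_root","ledge_front","mirror_foot","mirror","caddy","bowl"):
        print(n,q,[(np.round(s["centre"]),round(s["p"],2)) for s in env.landmark_of(n,q)])
E
```

```text
pics
scene pos [1481. -125.  959.] dir [-0.73  0.09 -0.67] f 567.853016105659
scene ledge [([292.4, 174.6, 388.5, 306.4], 0.74), ([169.1, 240.3, 197.5, 274.1], 0.34)]
scene mirror [([175.0, 165.0, 270.7, 238.9], 0.97), ([279.4, 218.6, 358.2, 291.8], 0.75), ([214.5, 324.8, 317.0, 398.5], 0.61)]
scene caddy [([169.8, 239.7, 196.1, 272.2], 0.8), ([134.9, 237.2, 160.6, 262.2], 0.7)]
scene bowl [([433.2, 205.6, 481.0, 240.1], 0.6)]
scene shoe_tree_a [([459.0, 270.1, 563.5, 304.8], 0.97), ([82.0, 300.3, 202.7, 336.1], 0.61)]
scene ledge_root [(array([349., 244.]), 0.86)]
scene ledge_front []
scene mirror_foot [(array([349., 249.]), 0.87), (array([259., 389.]), 0.68), (array([183., 206.]), 0.6)]
scene mirror [(array([268., 363.]), 0.7), (array([316., 252.]), 0.62)]
scene caddy [(array([150., 257.]), 0.79), (array([183., 268.]), 0.77)]
scene bowl [(array([454., 233.]), 0.61)]
side pos [378. 737. 891.] dir [ 0.14 -0.67 -0.73] f 445.8856468716245
side ledge [([260.1, 230.0, 367.4, 287.2], 0.7), ([301.7, 349.8, 357.3, 399.0], 0.45), ([277.9, 210.7, 345.4, 234.8], 0.34)]
side mirror [([201.9, 179.5, 274.3, 236.4], 0.98), ([373.8, 177.3, 479.4, 232.9], 0.93), ([276.4, 211.5, 343.6, 233.3], 0.86)]
side caddy [([339.2, 154.4, 356.1, 181.4], 0.82), ([359.1, 147.1, 373.1, 169.3], 0.73), ([303.7, 349.9, 356.7, 400.0], 0.32)]
side bowl [([302.5, 348.9, 356.3, 400.0], 0.71), ([277.0, 211.2, 349.9, 236.4], 0.18)]
side shoe_tree_a [([187.6, 336.0, 242.7, 462.5], 0.74), ([301.3, 348.7, 356.9, 399.7], 0.73), ([278.4, 125.8, 308.6, 182.6], 0.57)]
side ledge_root [(array([317., 260.]), 0.59)]
side ledge_front []
side mirror_foot [(array([222., 202.]), 0.76), (array([420., 180.]), 0.75)]
side mirror [(array([314., 233.]), 0.85), (array([422., 207.]), 0.76), (array([239., 203.]), 0.58)]
side caddy [(array([349., 178.]), 0.86), (array([366., 164.]), 0.65)]
side bowl [(array([329., 385.]), 0.85), (array([315., 259.]), 0.73)]
```

View pics/scene.png

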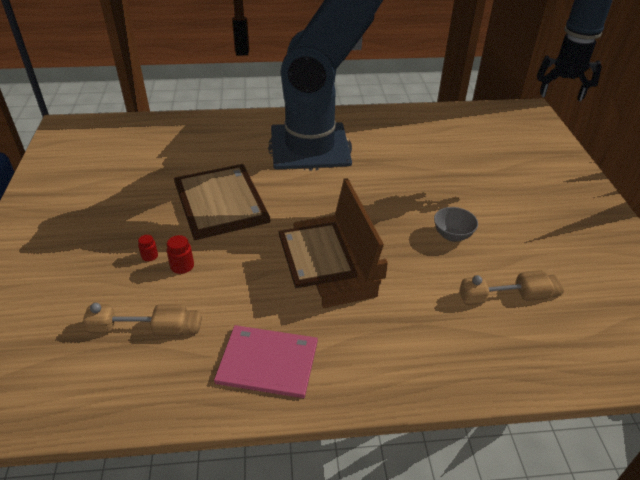

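View pics/side.png

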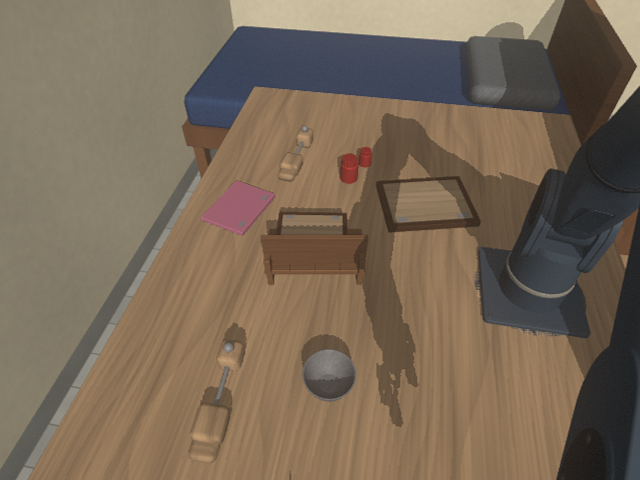

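The mirror on the ledge is at (318,255) in scene. The other mirror-like things are the big dark frame on the table (221,200) and the pink one (266,360). I pick the non-pink smaller one, lying on the ledge. The caddies are at (180,255) and (147,248), and the left one is smaller, so I pick (180,255). Next I fit poses and confirm in a crop.

```bash
cat > fit.py <<'E'
from h import *
from scipy.optimize import minimize
def box(x0,x1,y0,y1,z0,z1): return np.array([[x,y,z] for x in(x0,x1) for y in(y0,y1) for z in(z0,z1)],float)
s10,c10=np.sin(np.radians(10)),np.cos(np.radians(10))
u=np.array([s10,0,c10]);nn=np.array([c10,0,-s10])
board=np.array([[50,y,60]+a*u+b*nn for y in(-120,120) for a in(0,115) for b in(0,12)])
LEDGE=[box(-55,85,-120,120,44,60),board,box(-47,85,-117,-103,0,44),box(-47,85,103,117,0,44)]
MIR=[box(-70,70,-90,90,0,14)]
def place(parts,x,y,yaw,z=0):
    c,s=np.cos(yaw),np.sin(yaw);R=np.array([[c,-s,0],[s,c,0],[0,0,1]])
    return [p@R.T+[x,y,z] for p in parts]
def render(parts,c,sh=4):
    K,R,t=c;m=np.zeros((480*2,640*2),np.uint8)
    for p in parts:
        q=(p@R.T+t)@K.T;q=q[:,:2]/q[:,2:]
        h=cv2.convexHull(((q+.5)*2).astype(np.float32))
        cv2.fillConvexPoly(m,np.round(h*16).astype(np.int32),255,shift=4)
    return cv2.resize(m,(640,480),interpolation=cv2.INTER_AREA)/255.
E
python3 - <<'E'
from fit import *
C={n:cam(n) for n in("scene","side")}
def sil(n,q,px):
    L=[s for s in env.silhouettes(n,q) if s["bbox"][0]<px[0]<s["bbox"][2] and s["bbox"][1]<px[1]<s["bbox"][3]]
    return np.array(L[0]["pixels"],float)
a=env.get_image("scene");env.get_image("side")
lm={"scene":sil("scene","ledge",(365,240)),"side":sil("side","ledge",(315,255))}
mm={"scene":sil("scene","mirror",(316,252))};ms=sil("side","mirror",(314,220))
def fit(f,x0,step):
    best=minimize(f,x0,method="Nelder-Mead",options=dict(initial_simplex=[x0]+[np.array(x0)+np.eye(3)[i]*step[i] for i in range(3)],xatol=.05,fatol=.5,maxiter=250))
    return best.x,best.fun
def fl(v):
    P=place(LEDGE,v[0],v[1],v[2]/100)
    e=0
    for n in C:
        o=mm["scene"] if n=="scene" else ms
        r=render(P,C[n]);e+=np.abs(r-lm[n])[o<.5].sum()
    return e
g=onz("scene",(349,244),60);g2=onz("side",(317,260),60);print("root",g,g2)
L,e=fit(fl,[g[0],g[1]-50,157.],[15,15,8]);L[2]/=100;print("ledge",L,e)
def fm(v): return np.abs(render(place(MIR,v[0],v[1],v[2]/100,60),C["scene"])-mm["scene"]).sum()
g=onz("scene",(316,252),60)
M,e=fit(fm,[g[0],g[1],157.],[15,15,8]);M[2]/=100;print("mirror",M,e)
th=L[2];Rl=np.array([[np.cos(th),np.sin(th)],[-np.sin(th),np.cos(th)]])
f=M[:2]+70*np.array([np.cos(M[2]),np.sin(M[2])])
print("mirror in ledge",Rl@(M[:2]-L[:2]),"foot",Rl@(f-L[:2]),np.degrees(M[2]-th))
for n,p,q in(("scene",(183,255),"caddy"),("side",(347,170),"caddy"),("scene",(454,225),"bowl"),("side",(329,370),"bowl")):
    s=[l for l in env.landmark_of(n,q)];print(q,n,[onz(n,l["centre"],0).round(0)[:2] for l in s])
def ol(P):
    for p in P:
        for k in range(len(p)):
            for j in range(k):
                if bin(k^j).count("1")==1: cv2.line(b,*[tuple(int(z*16*3) for z in (proj("scene",p[w])-[130,160])) for w in(k,j)],(0,255,0),1,shift=4)
b=cv2.resize(a[160:320,130:395],None,fx=3,fy=3,interpolation=cv2.INTER_CUBIC)
ol(place(LEDGE[:2],*L));ol(place(MIR,*M,60));cv2.imwrite("pics/c1.png",b)
np.savez("p.npz",L=L,M=M)
E
```

```text
root [516.74882135  49.66051568  60.        ] [517.17823771  51.9498053   60.        ]
ledge [534.43946099  -2.8205169    1.74356976] 791.9960784313727
mirror [546.36253327 -31.0820475    1.73146872] 97.6392156862745
mirror in ledge [-29.89052289  -6.88697365] foot [40.10435195 -7.73402523] -0.6933380735383308
caddy scene [array([ 503., -340.]), array([ 456., -432.]), array([461.,  61.])]
caddy side [array([ 496., -341.]), array([ 453., -418.])]
bowl scene [array([433., 334.])]
bowl side [array([439., 329.])]
```

View pics/c1.png

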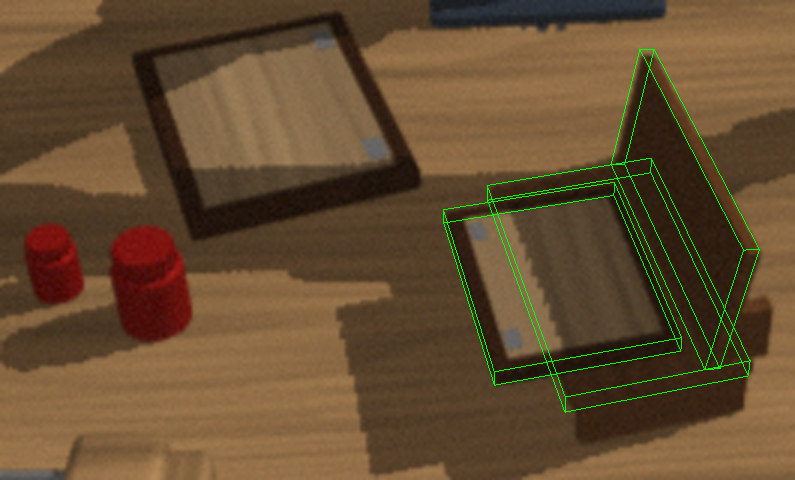

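The crop confirms the two choices: the small plywood-backed mirror on the ledge (corners at crop 445,213 / 495,385 / 682,348 / 615,185) and the larger caddy at crop (150,285). The ledge fit is poor around the right rear corner (crop 770,320), so I'll move in and check it with the wrist camera.

Request:
move_arm(
  targets=[
    [36,-65,16,0,0,0,0],
    [36,-65,16,0,0,0,0],
    [36,-65,16,0,0,0,0],
    [36,-65,16,0,0,0,0],
    [36,-65,16,0,0,0,0],
    [36,-65,16,0,0,0,0],
    [36,-65,16,0,0,0,0],
    [36,-65,16,0,0,0,0],
    [36,-65,16,0,0,0,0],
    [36,-65,16,0,0,0,0],
    [36,-65,16,0,0,0,0],
    [36,-65,16,0,0,0,0],
    [36,-65,16,0,0,0,0],
    [36,-65,16,0,0,0,0],
    [36,-65,16,0,0,0,0],
    [36,-65,16,0,0,0,0],
    [36,-65,16,0,0,0,0],
    [36,-65,16,0,0,0,0],
    [36,-65,16,0,0,0,0],
    [36,-65,16,0,0,0,0],
  ],
)

```text
clock: 3.37
eef_pos: [554.0, -7.2, 402.8]
orientation: [0.001, 0.147, 0.989, -0.001]
force: [-0.8, 0.5, 0.3]
opening: 85.4
grip_force: 0.0
```

Run:
```python
from fit import *
s=env.sense();print(s["clock"],s["eef_pos"],s["orientation"],s["joint_pos"],s["force"])
d=np.load("p.npz");L,M=d["L"],d["M"]
K,R,t=cam("wrist");print("wrist cam",(-R.T@t).round(0),R[2].round(2))
out=[]
for n,x0,y0,w,h,f in(("wrist",0,0,640,480,1),("side",240,190,150,112,4.2667)):
    a=env.get_image(n);b=cv2.resize(a[y0:y0+h,x0:x0+w],(640,478 if f>1 else 480),interpolation=cv2.INTER_CUBIC)
    for P in(place(LEDGE,*L),place(MIR,*M,60)):
        for p in P:
            for k in range(8):
                for j in range(k):
                    if bin(k^j).count("1")==1: cv2.line(b,*[tuple(int(z*16*f) for z in (proj(n,p[w_])-[x0,y0])) for w_ in(k,j)],(0,255,0),1,shift=4)
    out.append(b)
o=np.vstack([cv2.resize(out[0],(400,300)),cv2.resize(out[1],(400,300))]);
o=np.hstack([cv2.resize(out[0],(400,300)),cv2.resize(out[1],(400,300))]);cv2.imwrite("pics/w1.png",np.vstack([cv2.resize(z,(400,300)) for z in out]) if 0 else o)
for i,z in enumerate(out): cv2.imwrite(f"pics/w1_{i}.png",z)
```

```text
3.3667 [553.9712636   -7.2062148  402.75615002] [ 7.78895702e-04  1.47455708e-01  9.89068054e-01 -7.69733060e-04] [-0.29873797  0.30055706  0.32372387  1.485847   -0.09449025  1.3694814
  1.30503466] [-0.83162836  0.51368337  0.30627609]
wrist cam [479.  17. 534.] [ 0.29 -0.09 -0.95]
```

View pics/w1.png

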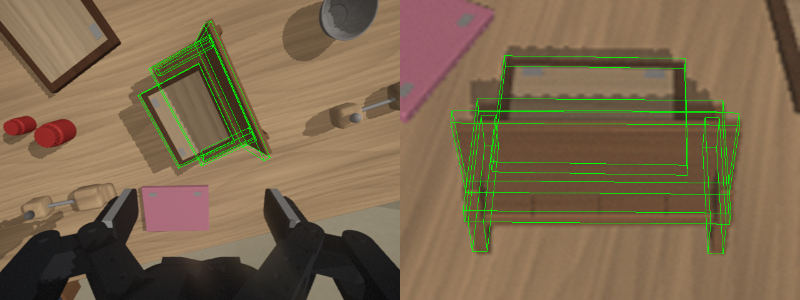

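The wrist view (left half) shows the ledge, mirror and both caddies (20,125 and 55,133). The side view (right half) shows the real board top edge about 12 crop pixels below my ledge model, so I'll refine the ledge with image edges.

Run:
```python
from fit import *
from scipy.optimize import differential_evolution as DE
d=np.load("p.npz");L,M=d["L"],d["M"]
N=("scene","side","wrist");C={n:cam(n) for n in N};D={};I={}
for n in N:
    g=cv2.GaussianBlur(env.get_image(n),(3,3),0);I[n]=g
    e=np.max([cv2.Canny(np.ascontiguousarray(g[:,:,k]),25,70) for k in range(3)],0);D[n]=np.minimum(cv2.distanceTransform(255-e,cv2.DIST_L2,5),6)
# visible edges of ledge (index pairs), sampled
def seg(a,b): return np.linspace(a,b,40)
T,B=LEDGE[0],LEDGE[1]   # idx = x*4+y*2+z ; board idx= y*4+a*2+b
ED={"scene":[(B,2,6),(B,0,2),(B,6,4),(T,0,4),(T,1,5)],
    "side":[(B,3,7),(B,2,6),(B,1,3),(B,5,7),(T,5,7),(T,4,6)],
    "wrist":[(B,2,6),(B,3,7),(B,2,3),(B,6,7),(T,0,4),(T,1,5),(T,1,3),(T,5,7)]}
def cost(v,ns=N,full=False):
    c,s=np.cos(v[2]),np.sin(v[2]);R0=np.array([[c,-s,0],[s,c,0],[0,0,1]]);r=[]
    for n in ns:
        K,R,t=C[n]
        P=np.vstack([seg(X[i],X[j]) for X,i,j in ED[n]])@R0.T+[v[0],v[1],0]
        q=(P@R.T+t)@K.T;q=np.round(q[:,:2]/q[:,2:]).astype(int)
        r.append(D[n][np.clip(q[:,1],0,479),np.clip(q[:,0],0,639)].reshape(-1,40).mean(1))
    return r if full else np.mean([x.mean() for x in r])
bd=[(L[0]-15,L[0]+15),(L[1]-5,L[1]+15),(L[2]-.12,L[2]+.12)]
for ns in(N,("side",),("wrist",),("scene",)):
    r=DE(cost,bd,args=(ns,),seed=1,tol=1e-6,maxiter=150);print(ns,r.x.round(3),round(r.fun,2))
    if ns==N: Lb=r.x;print([x.round(1) for x in cost(Lb,full=True)])
# mirror refit by edges
def cm(v):
    P0=place(MIR,v[0],v[1],v[2],60)[0];o=0
    for n in("scene","wrist"):
        K,R,t=C[n]
        P=np.vstack([seg(P0[i],P0[j]) for i,j in((1,3),(1,5),(3,7),(5,7))])
        q=(P@R.T+t)@K.T;q=np.round(q[:,:2]/q[:,2:]).astype(int);o+=D[n][q[:,1],q[:,0]].mean()
    return o
r=DE(cm,[(M[0]-8,M[0]+8),(M[1]-8,M[1]+8),(M[2]-.08,M[2]+.08)],seed=1,tol=1e-6);M=r.x;print("mirror",M,r.fun)
th=Lb[2];Rl=np.array([[np.cos(th),np.sin(th)],[-np.sin(th),np.cos(th)]])
f=M[:2]+70*np.array([np.cos(M[2]),np.sin(M[2])])
print("foot in ledge",Rl@(f-Lb[:2]),"-x edge",Rl@(2*M[:2]-f-Lb[:2]),"askew deg",np.degrees(M[2]-th))
np.savez("p.npz",L=Lb,M=M)
b=I["wrist"][:300].copy();b2=cv2.resize(I["side"][190:290,240:390],(640,427))
for P in place(LEDGE[:2],*Lb)+place(MIR,*M,60):
    for k in range(8):
        for j in range(k):
            if bin(k^j).count("1")==1:
                cv2.line(b,*[tuple(int(z*16) for z in proj("wrist",P[w])) for w in(k,j)],(0,255,0),1,shift=4)
                cv2.line(b2,*[tuple(int(z*16*4.267) for z in proj("side",P[w])-[240,190]) for w in(k,j)],(0,255,0),1,shift=4)
cv2.imwrite("pics/w2.png",np.hstack([cv2.resize(b[20:280,200:460],(400,400)),cv2.resize(b2,(400,267)) if 0 else cv2.copyMakeBorder(cv2.resize(b2,(400,267)),0,133,0,0,0)]))
```

```text
('scene', 'side', 'wrist') [533.339  -1.564   1.753] 1.71
[array([0.4, 5. , 0.8, 4.4, 4.6], dtype=float32), array([1.9, 1.5, 0.4, 0.2, 0.2, 0.1], dtype=float32), array([0.5, 0.9, 2. , 0.4, 2.6, 1.6, 1.4, 1.4], dtype=float32)]
('side',) [533.007   0.889   1.754] 0.57
('wrist',) [534.253  -1.439   1.763] 1.3
('scene',) [533.716   6.012   1.794] 2.48
mirror [546.84504612 -30.82974438   1.72297792] 1.3671705722808838
foot in ledge [ 38.73990014 -10.0800268 ] -x edge [-101.19708787   -5.88009977] askew deg -1.719101444324878
```

View pics/w2.png

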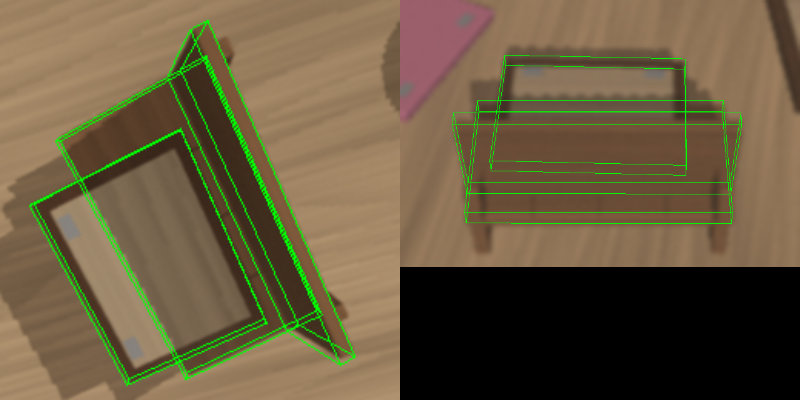

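```bash
cat > plan.py <<'E'
from h import *
from scipy.spatial.transform import Rotation as R
d=np.load("p.npz");M=d["M"];L=np.array([533.5,-1.,1.754])
def rows(targets):  # list of (pos mm, desired tool yaw-of-e_x rad, theta deg), from measured pose
    s=env.sense();q=s["orientation"];R0=R.from_quat([q[1],q[2],q[3],q[0]])
    for p,yaw,th in targets:
        ex=np.array([np.cos(yaw),np.sin(yaw),0]);ez=np.array([0,0,1.]);t=np.radians(th)
        z=ex*np.cos(t)-ez*np.sin(t);y=ex*np.sin(t)+ez*np.cos(t);x=np.cross(y,z)
        rv=(R.from_matrix(np.c_[x,y,z])*R0.inv()).as_rotvec(degrees=True)
        print(th,((np.array(p)-s["eef_pos"])/10).round(2),rv.round(1))
def w(lx,ly,z,L=L):
    c,s=np.cos(L[2]),np.sin(L[2]);return np.array([L[0]+c*lx-s*ly,L[1]+s*lx+c*ly,z])
E
python3 - <<'E'
from plan import *
e=M[:2]-70*np.array([np.cos(M[2]),np.sin(M[2])]);print(e)
p=[*(e-60*np.array([np.cos(M[2]),np.sin(M[2])])),300]
rows([(p,M[2],t) for t in(90,60,30,0)])
E
```

```text
[ 557.45668689 -100.02073426]
90 [  1.42 -15.79 -10.21] [-0.  -0.  25.2]
60 [  1.42 -15.79 -10.21] [30.1 -2.1 24.6]
30 [  1.42 -15.79 -10.21] [60.3 -4.1 22.8]
0 [  1.42 -15.79 -10.21] [90.4 -6.1 19.7]
```

Request:
move_arm(
  targets=[
    [1.4,-16,-8,10,-1,25,0.5],
    [1.4,-16,-8,20,-1.5,25,0.5],
    [1.4,-16,-8,30,-2,24.5,0.5],
    [1.4,-16,-8,40,-3,24,0.5],
    [1.4,-16,-8,50,-3.5,23.5,0.5],
    [1.4,-16,-8,60,-4,23,0.5],
    [1.4,-16,-8,70,-4.7,22,0.5],
    [1.4,-16,-8,80,-5.4,21,0.5],
    [1.4,-16,-8,90.4,-6.1,19.7,0.5],
    [1.4,-16,-8,90.4,-6.1,19.7,0.5],
    [1.4,-16,-8,90.4,-6.1,19.7,0.5],
    [1.4,-16,-8,90.4,-6.1,19.7,0.5],
    [1.4,-16,-8,90.4,-6.1,19.7,0.5],
    [1.4,-16,-8,90.4,-6.1,19.7,0.5],
    [1.4,-16,-8,90.4,-6.1,19.7,0.5],
    [1.4,-16,-8,90.4,-6.1,19.7,0.5],
    [1.4,-16,-8,90.4,-6.1,19.7,0.5],
    [1.4,-16,-8,90.4,-6.1,19.7,0.5],
  ],
)

```text
clock: 5.12
eef_pos: [567.3, -162.3, 323.2]
orientation: [-0.055, -0.053, 0.706, 0.704]
force: [0.0, 0.1, 0.4]
opening: 42.5
grip_force: 0.0
```

Run:
```python
from plan import *
s=env.sense();print(s["clock"],s["joint_pos"].round(2) if hasattr(s["joint_pos"],"round") else s["joint_pos"],s["opening"])
u=np.array([np.cos(M[2]),np.sin(M[2])]);e=M[:2]-70*u
rows([([*(e-60*u),67],M[2],0),([*(e-60*u),150],M[2],0),([*(e+6*u),67],M[2],0)])
```

```text
5.1167 [ 0.8   1.04 -0.37  1.24 -0.85  1.98  2.27] 42.50687319247663
0 [ -0.07   0.3  -25.62] [ 0.2 -0.1 -0.1]
0 [ -0.07   0.3  -17.32] [ 0.2 -0.1 -0.1]
0 [ -1.07   6.82 -25.62] [ 0.2 -0.1 -0.1]
```

Run:
```python
from plan import *
u=np.array([np.cos(M[2]),np.sin(M[2])]);e=M[:2]-70*u
rows([([*(e+s*u),z],M[2],30) for s,z in((-50,200),(-40,102),(14.5,70))])
```

```text
30 [ -0.22   1.28 -12.32] [-29.5  -4.6  -0. ]
30 [ -0.37   2.27 -22.12] [-29.5  -4.6  -0. ]
30 [ -1.2    7.66 -25.32] [-29.5  -4.6  -0. ]
```

Request:
move_arm(
  targets=[
    [-0.2,1.3,-4,-7,-1.1,0,0.576],
    [-0.2,1.3,-8,-14,-2.2,0,0.576],
    [-0.2,1.3,-12.3,-21,-3.3,0,0.576],
    [-0.2,1.3,-12.3,-29.5,-4.6,0,0.576],
    [-0.2,1.3,-12.3,-29.5,-4.6,0,0.576],
    [-0.3,1.8,-16,-29.5,-4.6,0,0.576],
    [-0.3,2,-19,-29.5,-4.6,0,0.576],
    [-0.4,2.3,-22.1,-29.5,-4.6,0,0.576],
    [-0.4,2.3,-22.1,-29.5,-4.6,0,0.576],
    [-0.4,2.3,-22.1,-29.5,-4.6,0,0.576],
  ],
)

```text
clock: 5.95
eef_pos: [563.1, -139.6, 102.4]
orientation: [-0.039, -0.065, 0.862, 0.5]
force: [-0.2, 1.2, -0.1]
opening: 36.4
grip_force: 0.0
```

Run:
```python
from plan import *
s=env.sense();print(s["clock"],np.round(s["joint_pos"],2),s["opening"])
u=np.array([np.cos(M[2]),np.sin(M[2])]);e=M[:2]-70*u
rows([([*(e+s*u),z],M[2],30) for s,z in((14.5,70),(17,90),(19.3,107),(26,125),(33,143),(27.5,133))])
a=env.get_image("side");cv2.imwrite("pics/s2.png",cv2.resize(a[100:290,220:470],(800,608))[:600])
```

```text
5.95 [ 0.69  1.02 -0.24  1.42 -0.58  1.47  2.5 ] 36.38974380176901
30 [-0.78  5.4  -3.24] [-0.2 -0.1  0.1]
30 [-0.82  5.64 -1.24] [-0.2 -0.1  0.1]
30 [-0.86  5.87  0.46] [-0.2 -0.1  0.1]
30 [-0.96  6.53  2.26] [-0.2 -0.1  0.1]
30 [-1.06  7.22  4.06] [-0.2 -0.1  0.1]
30 [-0.98  6.68  3.06] [-0.2 -0.1  0.1]
```

View pics/s2.png

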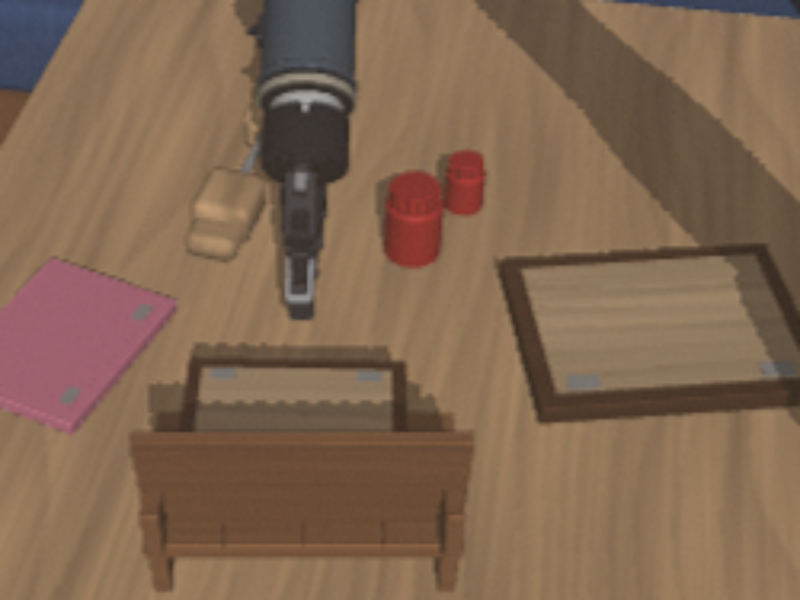

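The gripper is lined up on the middle of the mirror's front edge (300,310 against the frame at 195–405), and both caddies and shoe tree b (225,215) are undisturbed. Next: go in under the front edge.

Request:
move_arm(
  targets=[
    [-0.2,1.3,-3.2,0,0,0,0.576],
    [-0.5,3,-3.2,0,0,0,0.576],
    [-0.8,5.4,-3.2,0,0,0,0.576],
    [-0.8,5.4,-3.2,0,0,0,0.576],
    [-0.8,5.4,-3.2,0,0,0,0.576],
    [-0.8,5.5,-2.4,0,0,0,0.576],
    [-0.8,5.6,-1.6,0,0,0,0.576],
    [-0.8,5.6,-1.6,0,0,0,0.576],
  ],
)

```text
clock: 6.67
eef_pos: [556.0, -85.4, 87.6]
orientation: [-0.037, -0.065, 0.864, 0.499]
force: [0.5, -0.9, -1.8]
opening: 36.3
grip_force: 1.4
```

Request:
move_arm(
  targets=[
    [0,0.1,0.8,0,0,0,0.576],
    [-0.1,0.3,1.7,0,0,0,0.576],
    [-0.1,0.5,2.5,0,0,0,0.576],
    [-0.1,0.8,3.4,0,0,0,0.576],
    [-0.2,1.1,4.3,0,0,0,0.576],
    [-0.2,1.4,5.0,0,0,0,0.576],
    [-0.2,1.6,5.5,0,0,0,0.576],
    [-0.2,1.6,5.5,0,0,0,0.576],
  ],
)

```text
clock: 7.33
eef_pos: [553.0, -67.3, 141.7]
orientation: [-0.038, -0.066, 0.863, 0.5]
force: [0.3, -0.1, -2.4]
opening: 36.5
grip_force: 1.0
```

Run:
```python
from plan import *
s=env.sense();print(s["force"],s["grip_force"])
a=env.get_image("scene");b=env.get_image("side")
cv2.imwrite("pics/s3.png",np.hstack([cv2.resize(a[170:320,270:400],(390,450)),cv2.resize(b[170:290,250:370],(400,450))]))
```

```text
[ 0.33206158 -0.06687578 -2.39147367] 1.0436589270830154
```

View pics/s3.png

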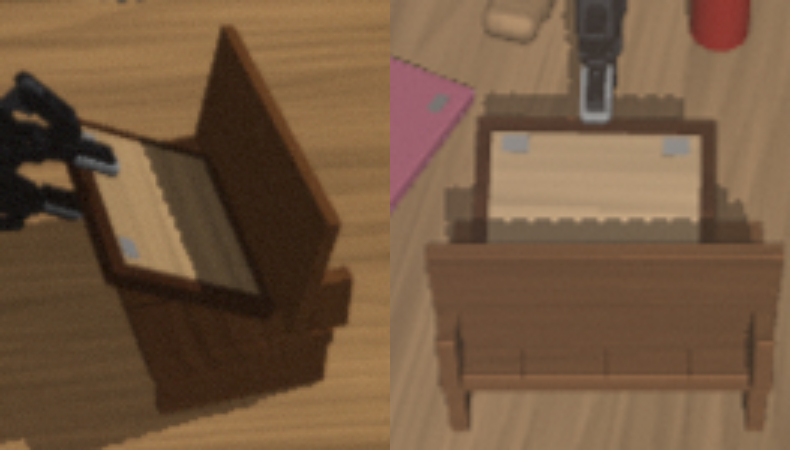

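The mirror's front edge is up by about 30°, resting on the lower finger with its foot still on the ledge. Next: grip it.

Request:
move_arm(
  targets=[
    [0,-0.1,-0.2,0,0,0,0.64],
    [0,-0.3,-0.5,0,0,0,0.7],
    [0,-0.4,-0.7,0,0,0,0.76],
    [0.1,-0.5,-0.9,0,0,0,0.82],
    [0.1,-0.5,-0.9,0,0,0,0.9],
    [0.1,-0.5,-0.9,0,0,0,0.9],
    [0.1,-0.5,-0.9,0,0,0,0.9],
    [0.1,-0.5,-0.9,0,0,0,0.9],
  ],
  newtons=40,
)

```text
clock: 8.1
eef_pos: [553.8, -73.1, 131.3]
orientation: [-0.038, -0.065, 0.863, 0.5]
force: [0.2, -2.0, -1.1]
opening: 12.8
grip_force: 41.5
```

Request:
move_arm(
  targets=[
    [0,0.2,0,0,0,0.9,0.9],
    [-0.1,0.4,0,0,0,1.7,0.9],
    [-0.1,0.5,0,0,0,1.7,0.9],
    [-0.1,0.6,0,0,0,1.7,0.9],
    [-0.1,0.6,0,0,0,1.7,0.9],
  ],
)

```text
clock: 8.52
eef_pos: [555.7, -70.2, 131.8]
orientation: [-0.042, -0.077, 0.863, 0.497]
force: [6.9, -15.8, 7.7]
opening: 12.7
grip_force: 43.7
```

The foot touched the board after about 3 mm (−15.8 N along y). Next I compute the tipping arc about the foot from this contact.

Run:
```python
from plan import *
s=env.sense();print(s["joint_pos"].round(2));p=np.array(s["eef_pos"]);cmd=np.array([552.8,-67.1,131.3])
ex=np.array([np.cos(L[2]),np.sin(L[2]),0]);ez=np.array([0,0,1.]);ey=np.cross(ez,ex)
gm=lambda t:50+14*np.cos(t)*.176-14*np.sin(t)
t0=np.radians(30)
off=lambda t:-134*(ex*np.cos(t)-ez*np.sin(t))+7*(ex*np.sin(t)+ez*np.cos(t))
G0=p-off(t0)
for th in(30,36,42,48,54,60,66,72,78,84,90,94,97):
    t=np.radians(th);G=G0+ex*(gm(t)-gm(t0)-2)+ez*(1+max(0,-14*np.cos(t)))
    print(th,((G+off(t)-cmd)/10).round(2),(ey*(th-30)).round(1))
```

```text
[ 0.63  0.94 -0.28  1.55 -0.61  1.39  2.49]
30 [ 0.32 -0.5   0.15] [-0. -0.  0.]
36 [0.2  0.17 1.29] [-5.9 -1.1  0. ]
42 [0.05 0.97 2.33] [-11.8  -2.2   0. ]
48 [-0.12  1.88  3.27] [-17.7  -3.3   0. ]
54 [-0.3   2.88  4.1 ] [-23.6  -4.4   0. ]
60 [-0.51  3.98  4.8 ] [-29.5  -5.5   0. ]
66 [-0.72  5.15  5.37] [-35.4  -6.6   0. ]
72 [-0.95  6.39  5.81] [-41.3  -7.7   0. ]
78 [-1.19  7.68  6.1 ] [-47.2  -8.7   0. ]
84 [-1.44  9.01  6.25] [-53.1  -9.8   0. ]
90 [-1.69 10.35  6.25] [-59.  -10.9   0. ]
94 [-1.85 11.26  6.26] [-62.9 -11.7   0. ]
97 [-1.98 11.93  6.23] [-65.9 -12.2   0. ]
```

Request:
move_arm(
  targets=[
    [0.3,-0.5,0.1,0,0,0,0.9],
    [0.3,-0.5,0.1,0,0,0,0.9],
    [0.25,-0.2,0.7,-3,-0.5,0,0.9],
    [0.2,0.2,1.3,-5.9,-1.1,0,0.9],
    [0.1,0.6,1.8,-8.9,-1.6,0,0.9],
    [0,1.0,2.3,-11.8,-2.2,0,0.9],
    [0,1.4,2.8,-14.8,-2.7,0,0.9],
    [-0.1,1.9,3.3,-17.7,-3.3,0,0.9],
    [-0.2,2.4,3.7,-20.7,-3.8,0,0.9],
    [-0.3,2.9,4.1,-23.6,-4.4,0,0.9],
    [-0.4,3.4,4.5,-26.6,-5,0,0.9],
    [-0.5,4.0,4.8,-29.5,-5.5,0,0.9],
    [-0.5,4.0,4.8,-29.5,-5.5,0,0.9],
  ],
)

```text
clock: 9.6
eef_pos: [547.7, -24.3, 182.2]
orientation: [-0.022, -0.09, 0.962, 0.258]
force: [-0.7, -6.9, 6.0]
opening: 13.1
grip_force: 42.3
```

Request:
move_arm(
  targets=[
    [0,-0.2,0.1,0,0,0,0.9],
    [-0.1,0.3,0.4,-3,-0.5,0,0.9],
    [-0.2,0.9,0.6,-5.9,-1.1,0,0.9],
    [-0.3,1.5,0.9,-8.9,-1.6,0,0.9],
    [-0.4,2.2,1.1,-11.8,-2.2,0,0.9],
    [-0.5,2.8,1.2,-14.8,-2.7,0,0.9],
    [-0.7,3.5,1.4,-17.7,-3.3,0,0.9],
    [-0.8,4.1,1.5,-20.7,-3.8,0,0.9],
    [-0.9,4.8,1.5,-23.6,-4.4,0,0.9],
    [-0.9,4.8,1.5,-23.6,-4.4,0,0.9],
  ],
)

```text
clock: 10.43
eef_pos: [538.5, 24.6, 197.8]
orientation: [-0.002, -0.093, 0.994, 0.053]
force: [-8.4, -3.7, 34.1]
opening: 13.1
grip_force: 47.0
```

Request:
move_arm(
  targets=[
    [0,0,0.2,0,0,0,0.9],
    [0,0,0.4,0,0,0,0.9],
    [0,0,0.4,0,0,0,0.9],
    [0,0,0.4,0,0,0,0.9],
  ],
)

```text
clock: 10.77
eef_pos: [537.9, 20.9, 198.0]
orientation: [-0.005, -0.09, 0.994, 0.054]
force: [-4.8, 0.0, 7.5]
opening: 12.9
grip_force: 43.5
```

Run:
```python
from fit import *
from scipy.spatial.transform import Rotation as R
s=env.sense();print(s["force"],s["wrist_torque"])
a=env.get_image("scene");b=env.get_image("side")
q=s["orientation"];A=R.from_quat([q[1],q[2],q[3],q[0]]).as_matrix();z=A[:,2];y=A[:,1];p=np.array(s["eef_pos"])
print("tool z",z.round(3),"y",y.round(3))
for nm,l in(("foot",env.landmark_of("scene","mirror_foot")),("mir",env.landmark_of("scene","mirror"))): print(nm,[(np.round(i["centre"]),round(i["p"],2)) for i in l])
mask=[i for i in env.silhouettes("scene","mirror") if 280<i["bbox"][0]<345 and i["bbox"][1]<290 ];print([(i["bbox"],i["p"]) for i in mask])
big=cv2.resize(a[150:320,270:420],(600,680))
x=np.cross(y,z)
for d in(134,):
    c=[p+z*(d-140*i)+x*90*j+y*7*k for i in(0,1) for j in(-1,1) for k in(-1,1)]
    for k in range(8):
        for j in range(k):
            if bin(k^j).count("1")==1: cv2.line(big,*[tuple(int(v*64) for v in proj("scene",c[w])-[270,150]) for w in(k,j)],(0,255,0),1,shift=4)
cv2.imwrite("pics/s4.png",np.hstack([cv2.resize(big,(440,500)),cv2.resize(b[170:290,262:370],(360,500))]))
```

```text
[-4.78804331  0.03633829  7.4875252 ] [0.18144799 0.86857419 0.18956642]
tool z [-0.019  0.106 -0.994] y [-0.179  0.978  0.108]
foot [(array([346., 245.]), 0.97), (array([181., 209.]), 0.88), (array([261., 390.]), 0.88), (array([338., 229.]), 0.72)]
mir [(array([268., 361.]), 0.95), (array([340., 228.]), 0.82), (array([220., 203.]), 0.72), (array([326., 265.]), 0.63)]
[([331.0, 196.1, 360.7, 280.0], 0.61)]
```

View pics/s4.png

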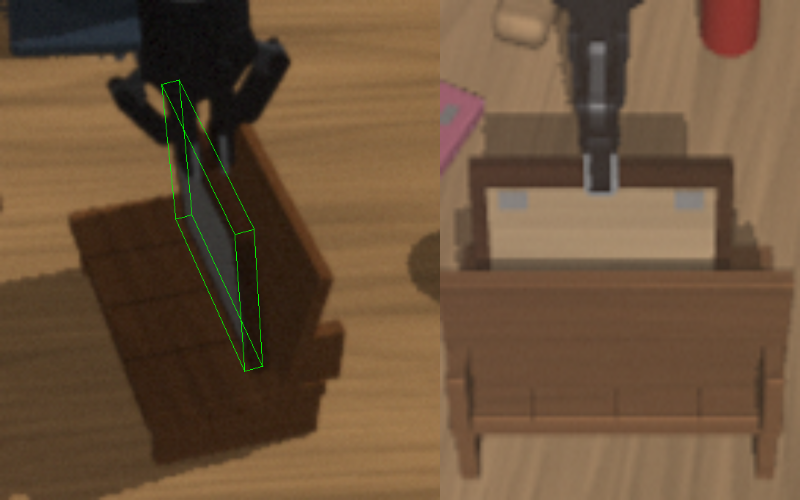

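The mirror stands nearly upright (84°), glass outward and foot on the ledge, and the modelled outline matches. Next: lean it back the rest of the way.

Request:
move_arm(
  targets=[
    [-0.1,0.7,0.2,-3,-0.5,0,0.9],
    [-0.2,1.5,0.2,-5.9,-1.1,0,0.9],
    [-0.3,2.0,0.2,-7.9,-1.5,0,0.9],
    [-0.4,2.5,0.2,-9.8,-1.8,0,0.9],
    [-0.5,3.0,0.2,-11.8,-2.2,0,0.9],
    [-0.5,3.0,0.2,-11.8,-2.2,0,0.9],
    [-0.5,3.0,0.2,-11.8,-2.2,0,0.9],
  ],
)

```text
clock: 11.6
eef_pos: [533.2, 51.4, 199.3]
orientation: [0.005, -0.091, 0.995, -0.05]
force: [-0.7, -0.7, -4.9]
opening: 13.0
grip_force: 41.5
```

Request:
move_arm(
  targets=[
    [0,0.2,0,-1,-0.2,0,0.9],
    [-0.1,0.5,0,-2,-0.4,0,0.9],
    [-0.1,0.5,0,-2,-0.4,0,0.9],
    [-0.1,0.5,-0.2,-2,-0.4,0,0.9],
    [-0.1,0.5,-0.2,-2,-0.4,0,0.9],
  ],
)

```text
clock: 12.02
eef_pos: [532.6, 54.8, 198.7]
orientation: [0.008, -0.09, 0.994, -0.068]
force: [-4.9, 1.1, 3.1]
opening: 12.7
grip_force: 43.0
```

Request:
move_arm(
  targets=[
    [0,0,0,0,0,0,0.8],
    [0,0,0,0,0,0,0.75],
    [0,0,0,0,0,0,0.7],
    [0,0,0,0,0,0,0.65],
    [0,0,0,0,0,0,0.6],
    [0,0,0,0,0,0,0.6],
    [0,0,0,0,0,0,0.6],
  ],
)

```text
clock: 12.6
eef_pos: [532.9, 55.8, 198.3]
orientation: [0.008, -0.09, 0.994, -0.068]
force: [1.0, 0.2, 0.1]
opening: 34.7
grip_force: 0.0
```

Request:
move_arm(
  targets=[
    [0,0.1,1,0,0,0,0.6],
    [0,0.3,2,0,0,0,0.6],
    [-0.1,0.5,4,0,0,0,0.6],
    [-0.2,0.9,7,0,0,0,0.6],
    [-0.2,1.3,10,0,0,0,0.6],
    [-0.2,0,10,0,0,0,0.6],
    [-0.2,-3,10,7,1,0,0.6],
    [-1,-8,10,8,1,0,0.6],
    [-1,-8,10,8,1,0,0.6],
    [-1,-8,10,8,1,0,0.6],
  ],
)

```text
clock: 13.43
eef_pos: [522.2, -29.9, 299.3]
orientation: [0.006, -0.086, 0.996, 0.001]
force: [0.1, -0.9, 0.3]
opening: 33.8
grip_force: 0.0
```

```bash
cat > mf.py <<'E'
from fit import *
from scipy.optimize import minimize
def mirror_masks():
    o={}
    for n in("scene",):
        for i in env.silhouettes(n,"mirror"):
            b=i["bbox"]
            if 300<b[0]<360 and b[1]<260: o[n]=np.array(i["pixels"],float);print(b,i["p"]);break
    return o
E
python3 - <<'E'
from mf import *
from plan import rows,w,R as Rot
s=env.sense();print(s["clock"],s["eef_pos"],s["force"])
a=env.get_image("scene");b=env.get_image("side")
o=mirror_masks()
for n in("scene","side"):
  print(n,[(np.round(i["centre"]),round(i["p"],2)) for i in env.landmark_of(n,"caddy")],[np.round(onz(n,i["centre"],0)[:2]) for i in env.landmark_of(n,"caddy")])
print("foot",[(np.round(i["centre"]),round(i["p"],2)) for i in env.landmark_of("scene","mirror_foot")])
L=np.array([533.5,-1,1.754])
# model: flush mirror, ledge frame
t=np.radians(100);mx=np.array([np.cos(t),0,-np.sin(t)]);mz=np.array([np.sin(t),0,np.cos(t)])
def mir(fx,ly,yaw,th):
    t=np.radians(th);mx=np.array([np.cos(t),0,-np.sin(t)]);mz=np.array([np.sin(t),0,np.cos(t)])
    P=np.array([(-i*140)*mx+j*90*np.array([0,1,0])+k*mz for i in(0,1) for j in(-1,1) for k in(-7,7)])
    P=place([P],0,0,yaw)[0]; P[:,2]-=P[:,2].min()-60
    P[:,0]+=fx;P[:,1]+=ly
    return place([P],*L)[0]
if o:
    f=lambda v:np.abs(render([mir(v[0],v[1],v[2]/100,v[3])],cam("scene"))-o["scene"]).sum()
    r=minimize(f,[43,-8,0,100],method="Nelder-Mead",options=dict(initial_simplex=[[43,-8,0,100],[36,-8,0,100],[43,0,0,100],[43,-8,8,100],[43,-8,0,94]],maxiter=400));print("fit fx,ly,yaw/100,th",r.x,r.fun);v=r.x
else: v=[43,-8,0,100]
big=cv2.resize(a[150:320,270:420],(600,680))
P=mir(v[0],v[1],v[2]/100,v[3])
for k in range(8):
    for j in range(k):
        if bin(k^j).count("1")==1: cv2.line(big,*[tuple(int(x*64) for x in proj("scene",P[q])-[270,150]) for q in(k,j)],(0,255,0),1,shift=4)
cv2.imwrite("pics/s5.png",np.hstack([cv2.resize(big,(440,500)),cv2.resize(b[170:290,262:370],(360,500))]))
E
```

```text
13.4333 [522.17466245 -29.94064122 299.33776759] [ 0.05989643 -0.85706795  0.32032218]
[334.2, 180.0, 367.7, 278.9] 0.8
scene [(array([183., 269.]), 0.61)] [array([ 508., -342.])]
side [(array([364., 162.]), 0.74), (array([349., 179.]), 0.71)] [array([ 455., -434.]), array([ 491., -339.])]
foot [(array([185., 208.]), 0.85), (array([346., 251.]), 0.64), (array([259., 391.]), 0.58)]
fit fx,ly,yaw/100,th [41.83341781 -6.84310195 -2.00210054 89.88117432] 94.0549019607843
```

View pics/s5.png

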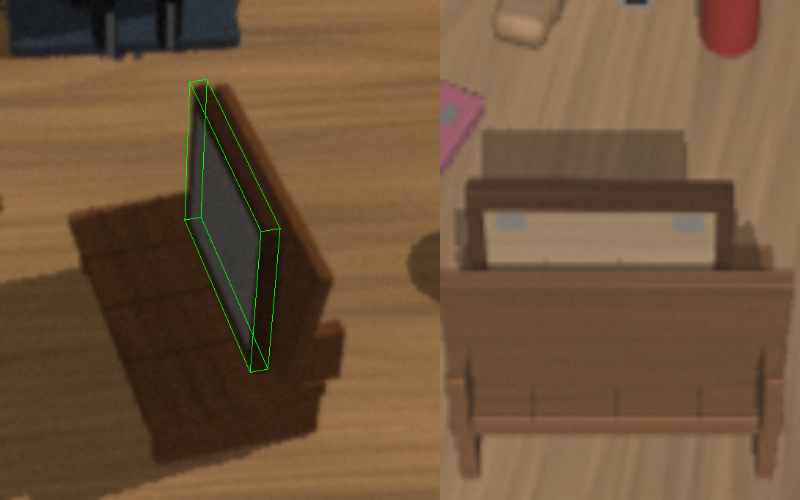

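The mirror appears to stand near 90–93° (in the side view too much plywood shows above the board, rows 183–270), balanced on its foot and not yet leaning. I'll nudge its top back with closed fingers.

Request:
move_arm(
  targets=[
    [2.3,0.4,-3,0,0,0,1],
    [2.3,0.4,-6,0,0,0,1],
    [2.3,0.4,-10,0,0,0,1],
    [2.3,0.4,-13.4,0,0,0,1],
    [2.3,0.4,-13.4,0,0,0,1],
    [2.3,0.4,-13.4,0,0,0,1],
    [2,2,-13.4,0,0,0,1],
    [1.7,3.5,-13.4,0,0,0,1],
    [1.6,4.2,-13.4,0,0,0,1],
    [1.6,4.2,-13.4,0,0,0,1],
  ],
)

```text
clock: 14.67
eef_pos: [540.1, 20.1, 166.8]
orientation: [0.008, -0.092, 0.996, 0.002]
force: [-1.5, -0.2, 8.1]
opening: -0.0
grip_force: 0.0
```

Request:
move_arm(
  targets=[
    [-0.1,0.4,0,0,0,0,1],
    [-0.15,0.8,0,0,0,0,1],
    [-0.2,1.2,0,0,0,0,1],
    [-0.3,1.6,0,0,0,0,1],
    [-0.3,1.6,0,0,0,0,1],
    [-0.3,1.6,0,0,0,0,1],
  ],
)

```text
clock: 15.17
eef_pos: [537.3, 33.9, 166.1]
orientation: [0.007, -0.09, 0.996, 0.002]
force: [-0.7, 0.8, 9.3]
opening: -0.0
grip_force: 0.2
```

Request:
move_arm(
  targets=[
    [-0.1,0.3,0,0,0,0,1],
    [-0.1,0.6,0,0,0,0,1],
    [-0.2,0.9,0,0,0,0,1],
    [-0.2,0.9,0,0,0,0,1],
    [-0.2,0.9,0,0,0,0,1],
  ],
)

```text
clock: 15.58
eef_pos: [534.9, 41.4, 165.3]
orientation: [0.007, -0.09, 0.996, 0.001]
force: [1.8, -5.5, 3.7]
opening: -0.0
grip_force: 3.3
```

Run:
```python
from h import *
s=env.sense();print(s["force"],s["wrist_torque"])
b=env.get_image("side");print([(i["bbox"],i["p"]) for i in env.silhouettes("side","mirror")])
print([(np.round(i["centre"]),i["p"]) for i in env.landmark_of("side","mirror")])
a=env.get_image("scene");print([(i["bbox"],i["p"]) for i in env.silhouettes("scene","mirror")])
cv2.imwrite("pics/s6.png",np.hstack([cv2.resize(a[150:320,270:420],(440,500)),cv2.resize(b[170:290,262:370],(360,500))]))
```

```text
[ 1.75328404 -5.50548119  3.70971371] [-0.96422989 -0.31908905  0.03139151]
[([374.8, 178.1, 479.9, 234.2], 0.91), ([271.0, 223.2, 347.7, 234.3], 0.89), ([202.8, 177.1, 276.4, 236.7], 0.88), ([341.1, 151.6, 354.0, 181.8], 0.36)]
[(array([237., 208.]), 0.87), (array([311., 237.]), 0.71), (array([424., 203.]), 0.58)]
[([328.2, 202.9, 382.3, 280.1], 0.84), ([177.5, 164.6, 272.0, 239.9], 0.84), ([215.1, 325.2, 320.4, 398.8], 0.79)]
```

The side silhouette of the mirror shrank to 11 px above the board, which is what a flush lean should show. Back off and locate the caddy precisely.

Request:
move_arm(
  targets=[
    [0.2,-1,0,0,0,0,1],
    [0.5,-3,0,0,0,0,1],
    [0.8,-6,2,0,0,0,0.5],
    [0.8,-9,6,0,0,0,0],
    [0.8,-12,10,0,0,0,0],
    [0.8,-12,12,0,0,0,0],
    [0.8,-12,12,0,0,0,0],
  ],
)

```text
clock: 16.42
eef_pos: [543.9, -81.9, 290.7]
orientation: [0.01, -0.087, 0.996, 0.0]
force: [1.0, 0.4, 0.9]
opening: 60.8
grip_force: 0.0
```

Run:
```python
from fit import *
from scipy.optimize import minimize
s=env.sense();print(s["clock"],s["eef_pos"],s["joint_pos"].round(2))
ang=np.linspace(0,2*np.pi,40,endpoint=False)
def cyl(r,z0,z1): return np.array([[r*np.cos(a),r*np.sin(a),z] for a in ang for z in(z0,z1)])
CAD=[cyl(28,0,60),cyl(23,60,78)]
mk={}
for n,c in(("scene",(182,256)),("side",(348,170))):
    a=env.get_image(n)
    hsv=cv2.cvtColor(a,cv2.COLOR_BGR2HSV);red=((hsv[...,0]<8)|(hsv[...,0]>174))&(hsv[...,1]>170)
    k,lab,st,ce=cv2.connectedComponentsWithStats(red.astype(np.uint8));i=np.argmin([np.hypot(*(x-c))+(1e3 if j==0 or st[j,4]<80 else 0) for j,x in enumerate(ce)])
    print(n,st[i],ce[i]);mk[n]=(lab==i).astype(float)
    if n=="side":print([(i["bbox"],round(i["p"],2)) for i in env.silhouettes("side","mirror")])
    print("tree",[np.round(onz(n,i["centre"],0)[:2]) for i in env.landmark_of(n,"shoe_tree_a")])
C={n:cam(n) for n in mk}
for ns in(("scene","side"),("scene",),("side",)):
    f=lambda v:sum(np.abs(render(place(CAD,v[0],v[1],0),C[n])-mk[n]).sum() for n in ns)
    r=minimize(f,[500,-340],method="Nelder-Mead",options=dict(initial_simplex=[[500,-340],[508,-340],[500,-332]]));print(ns,r.x,r.fun)
```

```text
16.4167 [543.89857405 -81.86572619 290.68277511] [-0.04  0.34  0.15  1.72 -0.06  1.07  1.88]
scene [167 235  27  39 826] [179.65496368 254.22276029]
tree [array([ 675., -414.]), array([654., 395.])]
side [349 171   1   1   1] [349. 171.]
[([374.0, 179.3, 480.7, 233.6], 0.75), ([272.1, 222.1, 348.1, 235.3], 0.6), ([201.3, 179.7, 277.5, 234.5], 0.56)]
tree [array([ 678., -400.]), array([649., 396.])]
('scene', 'side') [ 492.21754599 -346.14855473] 577.8470588235293
('scene',) [ 492.08340394 -346.17252183] 58.8156862745098
('side',) [ 1398. -2116.] 1.0
```

Request:
move_arm(
  targets=[
    [-1,-4,-1,0,0,-7,0],
    [-2,-8,-2,0,0,-14,0],
    [-3,-12,-3,0,0,-21,0],
    [-4,-16,-4,0,0,-28,0],
    [-4.5,-20,-5,0,0,-35,0],
    [-4.7,-24,-6,0,0,-42,0],
    [-4.7,-26,-6,0,0,-49,0],
    [-4.7,-26,-6,0,0,-56,0],
    [-4.7,-26,-6,0,0,-63,0],
    [-4.7,-26,-6,0,0,-70,0],
    [-4.7,-26,-6,0,0,-77,0],
    [-4.7,-26,-6,0,0,-84,0],
    [-4.7,-26,-6,0,0,-90,0],
    [-4.7,-26,-6,0,0,-90,0],
    [-4.7,-26,-6,0,0,-90,0],
  ],
)

```text
clock: 17.92
eef_pos: [494.8, -336.2, 223.1]
orientation: [0.004, 0.639, 0.769, -0.003]
force: [-0.4, 0.1, -0.1]
opening: 85.4
grip_force: 0.0
```

Run:
```python
from fit import *
from scipy.optimize import minimize
s=env.sense();print(s["clock"],s["eef_pos"],s["orientation"].round(3),s["joint_pos"].round(2))
ang=np.linspace(0,2*np.pi,40,endpoint=False)
def cyl(r,z0,z1): return np.array([[r*np.cos(a),r*np.sin(a),z] for a in ang for z in(z0,z1)])
CAD=[cyl(28,0,60),cyl(23,60,78)]
for n in("scene","side","wrist"):
    C=cam(n);env.get_image(n)
    c=proj(n,[497,-343,40],C)
    for i in env.silhouettes(n,"caddy"):
        b=i["bbox"]
        if b[0]-6<c[0]<b[2]+6 and b[1]-6<c[1]<b[3]+6:
            m=np.array(i["pixels"],float)
            f=lambda v:np.abs(render(place(CAD,v[0],v[1],0),C)-m).sum()
            r=minimize(f,[498,-343],method="Nelder-Mead",options=dict(initial_simplex=[[498,-343],[506,-343],[498,-335]]));print(n,b,i["p"],r.x,r.fun,m.sum())
```

```text
17.9167 [ 494.84560648 -336.17249106  223.07579233] [ 0.004  0.639  0.769 -0.003] [ 0.14  0.54  0.6   1.7  -0.34  1.    1.04]
scene [169.1, 238.0, 195.0, 271.6] 0.8 [ 492.13742232 -346.10412741] 45.30980392156863 844.0
side [341.4, 153.1, 355.6, 181.5] 0.79 [ 497.40010071 -349.99939728] 39.30980392156863 484.0
wrist [289.5, 187.2, 349.3, 259.6] 0.66 [ 493.49889199 -344.6016455 ] 211.61960784313726 3483.0
```

Request:
move_arm(
  targets=[
    [0,-1,-4,0,0,0,0],
    [0,-1,-8,0,0,0,0],
    [0,-1,-11,0,0,0,0],
    [0,-1,-14,0,0,0,0],
    [0,-1,-16.5,0,0,0,0],
    [0,-1,-18.3,0,0,0,0],
    [0,-1,-18.3,0,0,0,0],
    [0,-1,-18.3,0,0,0,0.2],
    [0,-1,-18.3,0,0,0,0.3],
    [0,-1,-18.3,0,0,0,0.45],
    [0,-1,-18.3,0,0,0,0.45],
    [0,-1,-18.3,0,0,0,0.45],
    [0,-1,-18.3,0,0,0,0.45],
  ],
  newtons=25,
)

```text
clock: 19.3
eef_pos: [495.7, -347.9, 43.0]
orientation: [0.007, 0.64, 0.768, -0.003]
force: [-0.9, 0.2, 6.8]
opening: 54.8
grip_force: 27.6
```

Request:
move_arm(
  targets=[
    [0,0,2,0,0,0,0.5],
    [0,0,6,0,0,0,0.5],
    [0,0,10,0,0,0,0.5],
    [0,1,13,0,0,0,0.5],
    [0.5,4,13,0,0,0,0.5],
    [1,7.5,13,0,0,0,0.5],
    [1.5,11,13,0,0,0,0.5],
    [2,15,13,0,0,0,0.5],
    [2.5,19,13,0,0,0,0.5],
    [3,22,13,0,0,0,0.5],
    [3.5,25,13,0,0,0,0.5],
    [4,28,13,0,0,0,0.5],
    [4.6,30,13,0,0,0,0.5],
    [4.6,32,13,0,0,0,0.5],
    [4.6,32,13,0,0,0,0.5],
    [4.6,32,13,0,0,0,0.5],
  ],
)

```text
clock: 20.63
eef_pos: [540.9, -25.8, 171.6]
orientation: [0.005, 0.639, 0.769, -0.002]
force: [0.6, 0.2, -0.9]
opening: 54.5
grip_force: 27.5
```

```bash
cat > cf.py <<'E'
from fit import *
from scipy.optimize import minimize
ang=np.linspace(0,2*np.pi,40,endpoint=False)
def cyl(r,z0,z1): return np.array([[r*np.cos(a),r*np.sin(a),z] for a in ang for z in(z0,z1)])
CAD=[cyl(28,0,60),cyl(23,60,78)]
L=np.array([533.5,-1.,1.754]);c,s_=np.cos(L[2]),np.sin(L[2]);E=np.array([[c,s_],[-s_,c]])
def locate(z,g,cams=("scene","side")):
  for n in cams:
    C=cam(n);env.get_image(n);p=proj(n,[*g,z+40],C)
    for i in env.silhouettes(n,"caddy"):
        b=i["bbox"]
        if b[0]-8<p[0]<b[2]+8 and b[1]-8<p[1]<b[3]+8:
            m=np.array(i["pixels"],float);vis=lambda v:render(place(CAD,v[0],v[1],0,z),C)
            f=lambda v:np.abs(vis(v)-m).sum()
            r=minimize(f,g,method="Nelder-Mead",options=dict(initial_simplex=[g,[g[0]+8,g[1]],[g[0],g[1]+8]]));print(n,np.round(b),i["p"],r.x,"ledge",E@(r.x-L[:2]),r.fun,m.sum())
    print(n,"foot",[np.round(i["centre"]) for i in env.landmark_of(n,"mirror_foot")],[ (E@(onz(n,i["centre"],62)[:2]-L[:2])).round(0) for i in env.landmark_of(n,"mirror_foot")])
E
python3 - <<'E'
from cf import *
s=env.sense();p=s["eef_pos"];print(s["clock"],p,s["force"],"tcp ledge",E@(p[:2]-L[:2]))
locate(p[2]-43,list(p[:2]))
E
```

```text
20.6333 [540.88962436 -25.7629633  171.63831684] [ 0.59505327  0.15832847 -0.90740398] tcp ledge [-25.69480333  -2.75462908]
scene [306. 203. 336. 236.] 0.71 [537.78143954 -23.91085148] ledge [-23.30743557  -0.03587823] 515.0313725490196 482.0
scene foot [array([342., 251.]), array([181., 208.]), array([141., 329.]), array([256., 390.]), array([453., 236.])] [array([ 28., -13.]), array([-309.,  240.]), array([-425., -122.]), array([-233., -322.]), array([301., -32.])]
side [302. 186. 320. 222.] 0.76 [542.15505862 -24.95441914] ledge [-25.13032761  -4.14618745] 59.29803921568628 766.0
side foot [array([420., 181.]), array([217., 200.]), array([313., 240.])] [array([-239.,  301.]), array([-162., -271.]), array([-11.,  -4.])]
```

Run:
```python
from cf import *
def mir(fx,ly,yaw,th):
    t=np.radians(th);mx=np.array([np.cos(t),0,-np.sin(t)]);mz=np.array([np.sin(t),0,np.cos(t)])
    P=np.array([(-i*140)*mx+j*90*np.array([0,1,0])+k*mz for i in(0,1) for j in(-1,1) for k in(-7,7)])
    P=place([P],0,0,yaw)[0]; P[:,2]-=P[:,2].min()-60
    P[:,0]+=fx;P[:,1]+=ly
    return place([P],*L)[0]
a=env.get_image("scene");b=env.get_image("side")
def draw(im,n,P,x0,y0,f,col):
    for k in range(8):
        for j in range(k):
            if bin(k^j).count("1")==1: cv2.line(im,*[tuple(int(v*16*f) for v in proj(n,P[q])-[x0,y0]) for q in(k,j)],col,1,shift=4)
A=cv2.resize(a[170:300,300:400],(460,598),interpolation=cv2.INTER_CUBIC);B=cv2.resize(b[205:290,258:373],(340,251),interpolation=cv2.INTER_CUBIC)
P=mir(43,-8,0,100)
draw(A,"scene",P,300,170,4.6,(0,255,0));draw(B,"side",P,258,205,2.957,(0,255,0))
draw(A,"scene",place(LEDGE[:2],*L)[1],300,170,4.6,(255,255,0))
B=cv2.copyMakeBorder(B,0,598-251,0,0,0);cv2.imwrite("pics/s7.png",np.hstack([A,B]))
```

```text
(no output)
```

View pics/s7.png

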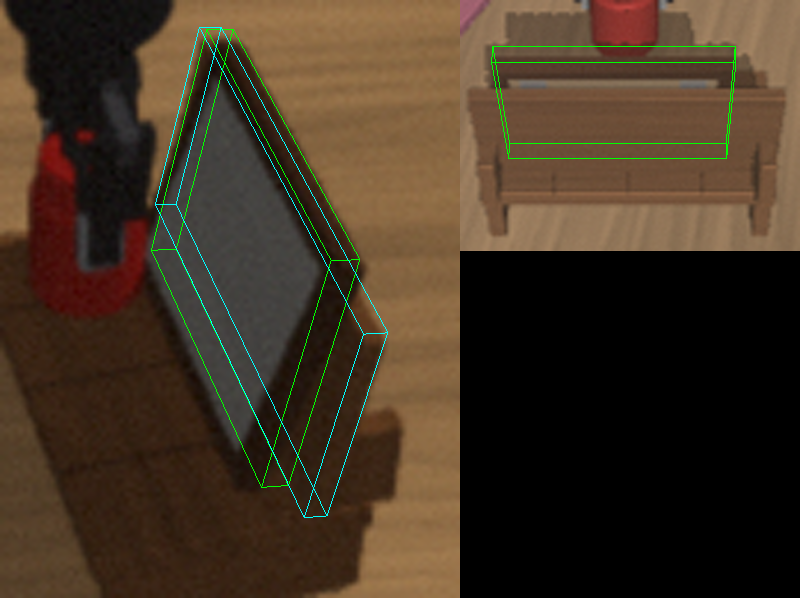

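The mirror leans, but its foot is about 8 mm out: the near bottom corner is at (240,488) against the flush model's (262,488), so foot x ≈ 34 mm and lean ≈ 14°. I'll set the caddy down in front and use it to slide the foot home, then back off a little.

Request:
move_arm(
  targets=[
    [0,0,-3,0,0,0,0.5],
    [0,0,-5,0,0,0,0.5],
    [0,0,-6,0,0,0,0.5],
    [0,0,-6.6,0,0,0,0.5],
    [0,0,-6.6,0,0,0,0.5],
    [0,0,-6.7,0,0,0,0.5],
    [0,0,-6.7,0,0,0,0.5],
  ],
)

```text
clock: 21.72
eef_pos: [541.5, -27.3, 105.1]
orientation: [0.006, 0.641, 0.768, -0.002]
force: [-0.3, 0.3, -2.1]
opening: 54.5
grip_force: 27.5
```

Request:
move_arm(
  targets=[
    [-0.2,1,0,0,0,0,0.5],
    [-0.3,1.8,0,0,0,0,0.5],
    [-0.3,1.8,0,0,0,0,0.5],
    [-0.4,2.2,0,0,0,0,0.5],
    [-0.4,2.2,0,0,0,0,0.5],
  ],
)

```text
clock: 22.13
eef_pos: [537.2, -4.7, 104.6]
orientation: [0.006, 0.64, 0.768, -0.003]
force: [0.7, -1.9, -1.8]
opening: 54.8
grip_force: 27.6
```

Request:
move_arm(
  targets=[
    [0,0.2,0,0,0,0,0.5],
    [-0.1,0.4,0,0,0,0,0.5],
    [-0.1,0.6,0,0,0,0,0.5],
    [-0.1,0.6,0,0,0,0,0.5],
  ],
)

```text
clock: 22.47
eef_pos: [535.6, 1.2, 104.1]
orientation: [0.005, 0.64, 0.768, -0.003]
force: [0.7, -3.1, -2.1]
opening: 54.8
grip_force: 27.5
```

Request:
move_arm(
  targets=[
    [0,0.2,0,0,0,0,0.5],
    [-0.1,0.4,0,0,0,0,0.5],
    [-0.1,0.6,0,0,0,0,0.5],
    [-0.1,0.6,0,0,0,0,0.5],
  ],
)

```text
clock: 22.8
eef_pos: [534.6, 7.0, 104.2]
orientation: [0.005, 0.64, 0.768, -0.003]
force: [0.3, -2.8, -2.0]
opening: 54.8
grip_force: 27.5
```

Request:
move_arm(
  targets=[
    [0,0.2,0,0,0,0,0.5],
    [0,0.3,0,0,0,0,0.5],
    [-0.1,0.4,0,0,0,0,0.5],
    [-0.1,0.4,0,0,0,0,0.5],
  ],
)

```text
clock: 23.13
eef_pos: [534.2, 10.2, 104.6]
orientation: [0.006, 0.641, 0.768, -0.003]
force: [0.6, -6.3, 1.8]
opening: 54.8
grip_force: 27.8
```

The foot is now home (reaction up to 6 N). Back off 3 mm, set down and release.

Request:
move_arm(
  targets=[
    [0,-0.4,0,0,0,0,0.5],
    [0,-0.4,0,0,0,0,0.5],
    [0,-0.4,-0.1,0,0,0,0.5],
    [0,-0.4,-0.1,0,0,0,0.5],
  ],
)

```text
clock: 23.47
eef_pos: [533.9, 6.4, 103.9]
orientation: [0.005, 0.641, 0.768, -0.003]
force: [-2.8, -1.5, 10.4]
opening: 54.7
grip_force: 28.8
```

Request:
move_arm(
  targets=[
    [0,0,0,0,0,0,0.32],
    [0,0,0,0,0,0,0.28],
    [0,0,0,0,0,0,0.2],
    [0,0,0,0,0,0,0.1],
    [0,0,0,0,0,0,0.1],
    [0,0,0,0,0,0,0.1],
    [0,0,1,0,0,0,0.1],
    [0,0,3,0,0,0,0.1],
    [0,-0.5,6,0,0,0,0.1],
    [0,-2,10,0,0,0,0.1],
    [0,-6,13,0,0,0,0.1],
    [0,-10,16,0,0,0,0.1],
    [0,-14,20,0,0,0,0.1],
    [0,-18,20,0,0,0,0.1],
    [0,-22,20,0,0,0,0.1],
    [0,-22,20,0,0,0,0.1],
  ],
)

```text
clock: 24.8
eef_pos: [532.9, -218.3, 306.1]
orientation: [0.007, 0.642, 0.767, -0.003]
force: [-0.2, -0.4, -0.4]
opening: 76.7
grip_force: 0.0
```

Run:
```python
from cf import *
s=env.sense();print(s["clock"],s["eef_pos"],s["force"])
locate(60,[535,8])
for i in env.silhouettes("side","mirror"):print("side mirror",np.round(i["bbox"],1),i["p"])
def mir(fx,ly,yaw,th):
    t=np.radians(th);mx=np.array([np.cos(t),0,-np.sin(t)]);mz=np.array([np.sin(t),0,np.cos(t)])
    P=np.array([(-i*140)*mx+j*90*np.array([0,1,0])+k*mz for i in(0,1) for j in(-1,1) for k in(-7,7)])
    P=place([P],0,0,yaw)[0]; P[:,2]-=P[:,2].min()-60
    P[:,0]+=fx;P[:,1]+=ly
    return place([P],*L)[0]
C=cam("scene");env.get_image("scene")
cd=[np.array(i["pixels"]) for i in env.silhouettes("scene","caddy")]
for i in env.silhouettes("scene","mirror"):
    b=i["bbox"]
    if 300<b[0]<360 and b[1]<260:
        m=np.array(i["pixels"],float);ok=np.ones_like(m,bool)
        for x in cd: ok&=cv2.dilate(x.astype(np.uint8),np.ones((5,5)))==0
        f=lambda v:np.abs(render([mir(v[0],v[1],v[2]/100,v[3])],C)-m)[ok].sum()
        r=minimize(f,[43,-8,0,100],method="Nelder-Mead",options=dict(initial_simplex=[[43,-8,0,100],[36,-8,0,100],[43,0,0,100],[43,-8,8,100],[43,-8,0,94]],maxiter=500));print(b,"fx,ly,yaw/100,th",r.x,r.fun,m.sum());break
```

```text
24.8 [ 532.87419755 -218.30223627  306.06732259] [-0.15113714 -0.41117733 -0.44443098]
scene [323. 222. 348. 256.] 0.85 [531.86370659   5.30189133] ledge [6.49453061 0.46082808] 50.07843137254902 875.0
scene foot [array([184., 210.]), array([259., 392.])] [array([-304.,  230.]), array([-229., -327.])]
side [268. 222. 351. 234.] 0.74 [562.95922852 -12.03051758] ledge [-16.21282172 -26.95668515] 1219.5411764705882 1074.0
side foot [array([220., 200.]), array([416., 181.])] [array([-161., -264.]), array([-241.,  289.])]
side mirror [204.  180.  273.7 235.7] 0.85
side mirror [374.9 178.3 480.  232.1] 0.68
side mirror [271.8 222.1 348.5 233.5] 0.58
[336.9, 176.5, 383.5, 280.9] fx,ly,yaw/100,th [44.81594575 -7.96109017 -0.73302584 98.9088505 ] 82.07058823529411 2309.0
```

```bash
python3 -c "
from rig import env
print(env.hand_in())"
```

```text
the job is handed in; nothing more can be done
None
```

I handed the job in at about 25 s of the 67 s; the verdict was not shown. My last camera fit put the mirror leaning back about 9° with its foot about 5 mm from the back board's root, and the caddy upright on the ledge a few millimetres in front of it and about 8 mm off its middle. I did not re-measure the bowl and shoe trees at the end, but nothing I did was seen to touch them.

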